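Open the spring-lid parts case

ROBOT

A 7-joint arm with a two-finger parallel gripper is mounted at the origin on the work surface. World frame = base frame: x ahead of the robot, y to its left, z up, the work surface at z = 0. Lengths are in m, angles in rad, forces in N, time in s.
With the tool pointing down it reaches from about 0.425 to 0.925 m from the base axis. Payload 6.8 kg.
Tool frame: the origin (TCP) lies midway between the tips of the shut fingers; the grasp point (between the pads) lies 19 mm behind it; z points along the fingers, y is the line along which they close (so a half turn about z gives the same grasp; the last joint's range is limited). The gripper opens to 85 mm and grips with 20 to 120 N. Pads are 22 mm wide; open, the fingers measure 114 mm over their backs; the gripper's body (76 mm by 85 mm) begins 54 mm behind the grasp point. The pads swing forward as they close: fully open they stand 13 mm farther back than shut.
Start: joints at [-1.406, 0.477, 0.022, 1.555, -0.011, 1.109, -0.083], TCP at [0.182, 0.65, 0.205] pointing down, gripper open.
Joint ranges: [-2.96, 2.96], [-0.34, 2.1], [-1.41, 1.46], [0.24, 2.44], [-1.37, 4.51], [0.17, 1.92], [-2.96, 2.96]. Speed limits (rad/s): [2.39, 2.39, 3.14, 3.14, 3.14, 3.14, 3.14].

INTERFACE

Orientations are given as a rotation vector (axis times angle).
In Python, from bench import r gives the robot as it stands. The module is installed in compiled form; this text tells all that it offers.
- The arm moves only by the tool apply_moves, never from a script. Its argument "rows" is a list of rows, each a list of 6 numbers: the shift along the tool's x, y, z scaled (see below), then the turn, a rotation vector about the tool's x, y, z scaled (see below). A call has 1 to 5 rows; each row is the pose to reach, as a shift and turn from the pose commanded when the call began, along the tool's axes at that moment; what a row does not reach only later rows make up. The controller multiplies each number of a shift by 0.25 m and each number of a turn by 90 degrees. A row lasts 1/8 s, in which the tool goes at most 62.5 mm and 10.7 degrees, less where a joint would pass 70% of its speed; a pose out of reach is approached as far as the arm can. A call with a number of a shift or a turn outside -1 to 1 is refused whole. A call with a gripper value outside its range is refused whole. "claw" is the opening, from 0 (shut) to 1 (fully open), set as the call begins (left out, the last holds). The fingers move at their own pace and stop on an object; "newtons" is the grip in N (left out, the last holds). Time passes only in rows, so rows that repeat a pose let the fingers close. It gives the time, the measured TCP pose, the force, the opening and the grip force at its end, in the units of the state.
- r.get_obs(): the state, without advancing time (a new reading comes with each control period).
- r.grab_frame(name): name is "side" or "top" or "wrist"; returns a dict with "pixels" (480x640x3 uint8, red, green, blue), "intrinsics" (3x3 intrinsics, pixels), "eye" and "attitude" of the camera in the world. Camera axes: x right, y up, looking along -z (the intrinsics and any distortion apply to the point x, -y, -z); pixel columns grow to the right and rows downward; lengths in m; the calibration is good to about 2 mm. A picture is of the moment at which its call begins. There is no depth.
- r.hand_in(): hands the job in; it is judged then, once.
Trained networks look in a picture, given as the dict that the camera call returned (one of the last four; its "shot" number tells which), for a name from the list of things; names that differ only in an ending like _2 or _b are one class to them, and where a whole thing is asked for, a point or a joint stands for the part that bears it (a point fixed in the world has none). Each returns a list of dicts, best first, with "conf" (0 to 1); they miss things now and then, are a little off and sometimes report something else, mostly with a low value. They report only what shows in the picture. A call takes as long as a camera call.
- r.search_frame(picture, thing): "rect" ([left, top, width, height] in pixels, round what is visible of it).
- r.outline_of(picture, thing): "pixels" (480x640 bool, what is visible of it) and "rect" ([left, top, width, height] in pixels, round what is visible of it).
- r.landmark_of(picture, thing): "point" ([column, row] in pixels: a listed point, or the origin of a listed thing).
The state is a dict: "clock": time; "joints": joint angles; "qvel": joint speeds; "tau": joint torques, N m; "tcp_pos": TCP position; "orientation": TCP orientation; "contact_force": force on the tool from outside, world axes, zero at the start; "moment": the same for the moment, N m; "grip_width": finger opening in m; "gripper_force": force on a finger pad.
Only numpy, scipy, OpenCV 4.12 (cv2) and the standard library are available. Lean on these libraries where they do the work, as an engineer would, in place of code of your own. Each camera call takes 0.05 s, during which the arm holds its last target. There are 200 camera calls.

TASK

Two alike steel parts cases stand on the chandelier restorer's bench. Press down the release tab on the front of the larger one with a fingertip so that its lid springs up, then push the lid all the way back against its stop, leave it standing open and draw clear. Only touch and push: pick nothing up, force nothing, leave the smaller case shut and the other things on the bench and in the case where they are.

Things in the scene. Friction and masses are not known exactly. Their poses are not given: they have to be found in the camera images.
- big_case: the larger of two alike cases: grey sheet-steel parts box screwed to the bench, 110 mm front to back (its x) by 150 mm wide (y), walls 3 mm thick, 60 mm high, origin at the centre of its underside. Release tab on its front (-x), lid hinged on its rear (+x) rim; +x points away from the robot, turned up to 0.4 rad. Two small parts lie loose inside.
- big_lid (a joint): hinge of the big case's flat aluminium lid (110 x 150 x 6 mm), rad: 0 shut, held by the tab's hook; 1.75 fully open at its stop, 10 degrees past upright. Unhooked, a spring lifts it in under 1.5 s to between 0.8 and 1.3 rad, where friction holds it; from there on it stays where it is left. Pushing it on takes under 3 N at the front edge; while it still leans low, push up and back along its arc, as a level push can jam.
- big_tab (a joint): the big case's release tab, a steel rocker pivoted across the middle of the front wall (50 mm over the bench, 6 mm before the wall), rad: 0 at rest, 0.38 fully pressed (stop). Its hook lies over the lid's front edge; pressing the tab down turns the hook forward and frees the lid at about 0.25 rad. It springs back; 4 to 5 N at the pad presses it fully.
- big_tab_pad (a point): where to press: upper face of the big case's flat level tab (40 mm wide, 4 mm thick, reaching 45 mm before the wall), 34 mm before the wall, 52 mm over the bench at rest, sinking about 10 mm. The hook, 26 mm wide, stands between it and the lid, top 71 mm over the bench. Axes as the case's at rest, turning with the tab.
- big_lid_edge (a point): middle of the big lid's front (free) edge, on its underside, 110 mm from the hinge line; moves with the lid. Shut, it lies 60.5 mm over the bench, its axes as the case's.
- big_lid_hinge (a point): middle of the big lid's hinge line at the rear rim, 55 mm behind the case's centre, 60.5 mm over the bench; turns with the lid.
- small_case: the smaller of two alike cases: grey sheet-steel parts box screwed to the bench, 80 mm front to back (its x) by 100 mm wide (y), walls 3 mm thick, 60 mm high, origin at the centre of its underside. Release tab on its front (-x), lid hinged on its rear (+x) rim; +x points away from the robot, turned up to 0.4 rad. One small part lies loose inside.
- small_lid (a joint): hinge of the small case's flat aluminium lid (80 x 100 x 6 mm), rad: 0 shut, held by the tab's hook; 1.75 fully open at its stop, 10 degrees past upright. Unhooked, a spring lifts it in under 1.5 s to between 0.8 and 1.3 rad, where friction holds it; from there on it stays where it is left. Pushing it on takes under 2 N at the front edge; while it still leans low, push up and back along its arc, as a level push can jam.
- small_tab (a joint): the small case's release tab, a steel rocker pivoted across the middle of the front wall (50 mm over the bench, 6 mm before the wall), rad: 0 at rest, 0.38 fully pressed (stop). Its hook lies over the lid's front edge; pressing the tab down turns the hook forward and frees the lid at about 0.25 rad. It springs back; 4 to 5 N at the pad presses it fully.
- small_tab_pad (a point): where to press: upper face of the small case's flat level tab (40 mm wide, 4 mm thick, reaching 45 mm before the wall), 34 mm before the wall, 52 mm over the bench at rest, sinking about 10 mm. The hook, 26 mm wide, stands between it and the lid, top 71 mm over the bench. Axes as the case's at rest, turning with the tab.
- small_lid_edge (a point): middle of the small lid's front (free) edge, on its underside, 80 mm from the hinge line; moves with the lid. Shut, it lies 60.5 mm over the bench, its axes as the case's.
- small_lid_hinge (a point): middle of the small lid's hinge line at the rear rim, 40 mm behind the case's centre, 60.5 mm over the bench; turns with the lid.
- cup_in: silver candle cup, 36 mm wide, 34 mm tall, standing inside the larger case, hidden until it is open; a bystander, origin at the centre of its underside
- dish_in: silver drip dish, 52 mm wide, 12 mm tall, lying inside the larger case, hidden until it is open; a bystander, origin at the centre of its underside
- nut_in: round brass nut, 28 mm wide, 12 mm tall, inside the smaller case, hidden; a bystander, origin at the centre of its underside
- finial: turned silver finial, 38 mm wide, 60 mm tall, standing between the two cases; a bystander, origin at the centre of its underside
- candle_cup: silver candle cup, 36 mm wide, 34 mm tall, standing between the two cases, farther back than the finial; a bystander, origin at the centre of its underside
- drip_dish: shallow silver drip dish, 72 mm wide, 13 mm tall, lying nearer the robot than the cases; a bystander, origin at the centre of its underside
- polish_jar: closed jar of polish, 56 mm wide, 65 mm tall, on the left; a bystander, origin at the centre of its underside
- silver_arm: S-shaped silver chandelier arm, 12 mm bar, about 165 mm long and 70 mm wide, lying flat on the right; a bystander, origin at the centre of its underside
- screwdriver: screwdriver lying at the back, behind the cases; a bystander, origin at the centre of its underside
- screw_bowl: small steel bowl, 70 mm wide, 30 mm tall, at the back right; a bystander, origin at the centre of its underside

How it is judged:
By the outcome, as a careful person would: the job done as asked, in the order asked, and still so for the second after the job is handed in, with the robot touching nothing.
It also fails if it takes over 40 s, if anything falls off the work surface, if the arm or the gripper's body presses on something with over 40 N, if the wrist force passes 120 N, or if a joint passes its speed limit or range.

## Working session

There is one attempt and no reset: what is moved stays moved. The work goes in short steps, Python scripts to look and compute and a tool call to move; the robot and the scene stay as the last step left them, time stands still between calls to the robot, and variables do not carry over. Pictures are saved under pics/ and viewed, at most 10 in all, crops included, and the job is handed in when it is done.

Besides the shell and the picture viewer there is one more tool, called after "Emit:" as name(argument=value, ...) on one line, values as JSON. apply_moves: Moves the arm, as the interface text tells. Its arguments: {"type":"object","properties":{"rows":{"type":"array","items":{"type":"array","items":{"type":"number"}}},"claw":{"type":"number"},"newtons":{"type":"number"}},"required":["rows"]}

```bash
mkdir -p pics; cat > h.py <<'E'
import numpy as np, cv2
from scipy.spatial.transform import Rotation as R
from bench import r
def att(p):
    a=np.array(p["attitude"],float)
    return a if a.shape==(3,3) else R.from_rotvec(a).as_matrix() if a.size==3 else R.from_quat(a).as_matrix()
def on_plane(p,px,z):
    K=np.array(p["intrinsics"]); d=np.linalg.inv(K)@[px[0],px[1],1]
    d=att(p)@[d[0],-d[1],-d[2]]; e=np.array(p["eye"]); return e+d*(z-e[2])/d[2]
def proj(p,X):
    c=att(p).T@(np.array(X)-p["eye"]); q=np.array(p["intrinsics"])@[c[0],-c[1],-c[2]]; return q[:2]/q[2]
def save(p,n): cv2.imwrite(f"pics/{n}.png",cv2.cvtColor(p["pixels"],cv2.COLOR_RGB2BGR))
E
python3 - <<'E'
from h import *
o=r.get_obs(); print({k:np.round(v,3) for k,v in o.items()})
Z={"big_tab_pad":.052,"big_lid_edge":.0605,"big_lid_hinge":.0605,"small_tab_pad":.052,"small_lid_hinge":.0605,"big_case":0,"small_case":0,"finial":0,"polish_jar":0,"candle_cup":0,"drip_dish":0}
for n in ("top","side"):
    p=r.grab_frame(n); save(p,n+"0"); print(n,[k for k in p if k!="pixels"],np.round(p["eye"],3),p["attitude"])
    for t,z in Z.items():
        print(t,[(round(d["conf"],2),np.round(d["point"]),np.round(on_plane(p,d["point"],z),3)) for d in r.landmark_of(p,t)[:2]])
E
```

```text
{'clock': np.float64(0.0), 'joints': array([-1.406,  0.478,  0.022,  1.556, -0.011,  1.109, -0.083]), 'qvel': array([ 0.002, -0.002, -0.004, -0.   , -0.001,  0.001,  0.   ]), 'tau': array([ 0.0000e+00, -5.9646e+01,  1.6080e+00, -2.8119e+01,  1.2000e-02,
        9.0000e-03,  0.0000e+00]), 'tcp_pos': array([0.182, 0.649, 0.204]), 'orientation': array([-4.270e-01, -3.112e+00,  3.000e-03]), 'contact_force': array([-0.577,  1.143,  0.103]), 'moment': array([ 0.029,  0.032, -0.034]), 'gripper_force': np.float64(0.0), 'grip_width': np.float64(0.086)}
top ['intrinsics', 'eye', 'attitude', 'shot'] [0.358 0.004 1.338] [ 0.1612717  -0.13235591 -1.56256855]
big_tab_pad [(0.96, array([400., 291.]), array([ 0.482, -0.138,  0.052]))]
big_lid_edge [(0.9, array([411., 276.]), array([ 0.514, -0.162,  0.06 ])), (0.69, array([420., 230.]), array([ 0.616, -0.185,  0.06 ]))]
big_lid_hinge [(0.73, array([421., 229.]), array([ 0.618, -0.186,  0.06 ]))]
small_tab_pad [(0.78, array([234., 278.]), array([0.511, 0.221, 0.052]))]
small_lid_hinge [(0.56, array([238., 225.]), array([0.626, 0.214, 0.06 ]))]
big_cas
[... 1100 characters left out ...]
06 ]))]
small_tab_pad [(0.73, array([310., 332.]), array([0.52 , 0.216, 0.052]))]
small_lid_hinge [(0.97, array([257., 306.]), array([0.63 , 0.204, 0.06 ]))]
big_case [(0.71, array([356., 238.]), array([ 0.563, -0.158,  0.   ])), (0.57, array([386., 295.]), array([0.437, 0.011, 0.   ]))]
small_case [(0.72, array([279., 340.]), array([0.584, 0.212, 0.   ]))]
finial [(0.84, array([338., 276.]), array([ 0.549, -0.005,  0.   ])), (0.41, array([312., 334.]), array([0.534, 0.173, 0.   ]))]
polish_jar [(0.71, array([253., 432.]), array([0.535, 0.395, 0.   ]))]
candle_cup [(0.59, array([294., 273.]), array([0.642, 0.023, 0.   ]))]
drip_dish [(0.64, array([388., 300.]), array([0.429, 0.023, 0.   ]))]
```

View pics/top0.png

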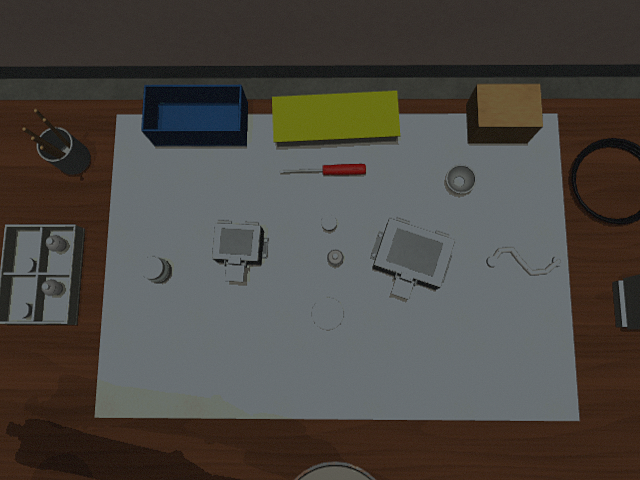

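View pics/side0.png

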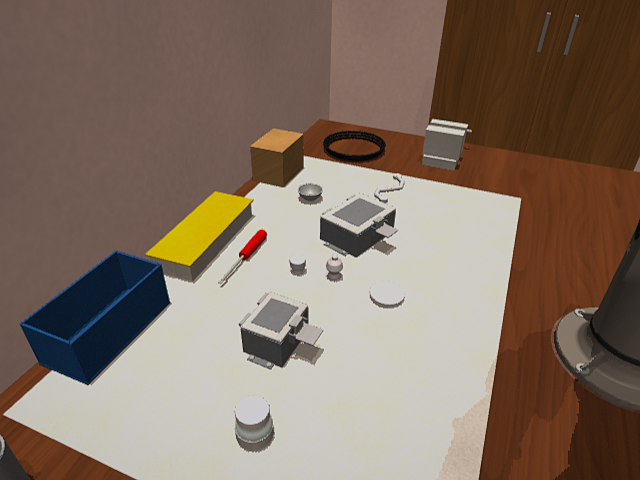

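Top view: the big case is at right (~413,252) with its tab at (400,291), and the small case is at left (~240,245). Yaw of the big case is about -0.28, almost the tool's present heading. I'll move above its tab in steps with the fingers shut.

Emit:
apply_moves(rows=[[-1,-0.63,0,0,0,0],[-1,-0.63,0,0,0,0],[-1,-0.63,0,0,0,0],[-1,-0.63,0,0,0,0],[-1,-0.63,0,0,0,0]], claw=0)

```text
clock: 1.82
tcp_pos: [0.3824, 0.4284, 0.2058]
orientation: [0.431, 3.111, 0.0]
contact_force: [-0.5, 0.3, 0.3]
grip_width: -0.0001
gripper_force: 0.0
```

Emit:
apply_moves(rows=[[-0.1,-1,0,0,0,0],[-0.1,-1,0,0,0,0],[-0.1,-1,0,0,0,0],[-0.1,-1,0,0,0,0],[-0.1,-1,0,0,0,0]])

```text
clock: 2.45
tcp_pos: [0.3359, 0.1794, 0.2053]
orientation: [-0.436, -3.11, 0.0]
contact_force: [-0.2, 0.9, -0.8]
grip_width: 0.0001
gripper_force: 0.0
```

Emit:
apply_moves(rows=[[-0.4,-0.9,0,0,0,0],[-0.4,-0.9,0,0,0,0],[-0.4,-0.9,0,0,0,0],[-0.4,-0.9,0,0,0,0],[-0.4,-0.9,0,0,0,0]])

```text
clock: 3.08
tcp_pos: [0.3736, -0.0632, 0.206]
orientation: [0.438, 3.109, -0.0]
contact_force: [-0.8, 0.5, 0.4]
grip_width: -0.0002
gripper_force: 0.0
```

Emit:
apply_moves(rows=[[-0.34,-0.22,0,0,-0.1,0],[-0.34,-0.22,0,0,-0.2,0],[-0.34,-0.22,0,0,-0.28,0],[-0.34,-0.22,0,0,-0.28,0],[-0.34,-0.22,0,0,-0.28,0]])

```text
clock: 3.7
tcp_pos: [0.4409, -0.1352, 0.2063]
orientation: [0.366, 2.68, -0.081]
contact_force: [-0.6, -0.4, -0.2]
grip_width: 0.0001
gripper_force: 0.0
```

```bash
python3 - <<'E'
from h import *
o=r.get_obs(); print(np.round(o["tcp_pos"],4),np.round(o["joints"],2),np.round(R.from_rotvec(o["orientation"]).as_matrix(),3))
Z={"big_tab_pad":.052,"big_lid_edge":.0605,"big_lid_hinge":.0605,"big_case":0}
for n in ("wrist",):
    p=r.grab_frame(n); save(p,n+"1"); print(n,np.round(p["eye"],3))
    for t,z in Z.items():
        print(t,[(round(d["conf"],2),np.round(d["point"]),np.round(on_plane(p,d["point"],z),4)) for d in r.landmark_of(p,t)[:2]])
E
```

```text
[ 0.4409 -0.1352  0.2063] [-0.46 -0.18  0.52  2.4   0.37  0.5   1.08] [[-0.872  0.268  0.41 ]
 [ 0.243  0.963 -0.114]
 [-0.426  0.    -0.905]]
wrist [ 0.306 -0.097  0.327]
big_tab_pad [(0.74, array([485., 185.]), array([ 0.5192, -0.0152,  0.052 ])), (0.61, array([324., 182.]), array([ 0.4805, -0.1438,  0.052 ]))]
big_lid_edge [(0.8, array([324., 221.]), array([ 0.5135, -0.1532,  0.0605])), (0.67, array([502., 240.]), array([ 0.5782, -0.0029,  0.0605]))]
big_lid_hinge [(0.67, array([315., 304.]), array([ 0.6202, -0.1914,  0.0605])), (0.3, array([107., 261.]), array([ 0.5057, -0.365 ,  0.0605]))]
big_case [(0.72, array([274., 332.]), array([ 0.7368, -0.2867,  0.    ])), (0.66, array([323., 228.]), array([ 0.5701, -0.1693,  0.    ]))]
```

View pics/wrist1.png

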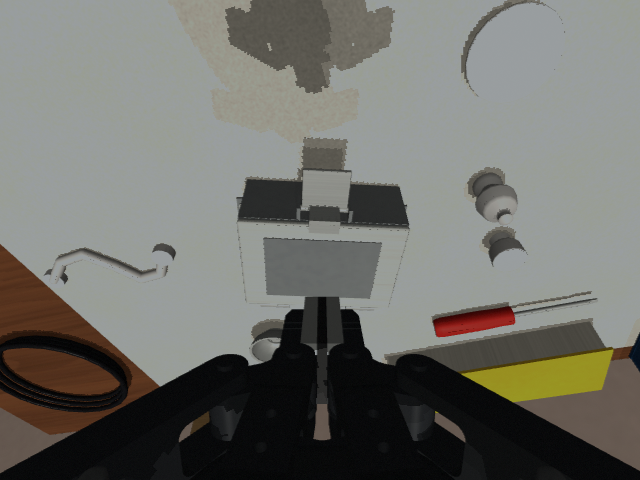

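```bash
python3 - <<'E'
from h import *
p=r.grab_frame("wrist")
f=lambda px,z:np.round(on_plane(p,px,z)[:2],4)
for px,z in [((238,223),.0665),((409,231),.0665),((246,301),.0665),((397,308),.0665),((304,170),.052),((351,171),.052)]: print(px,f(px,z))
print(np.round(proj(p,r.get_obs()["tcp_pos"])))
for t,z in {"big_tab_pad":.052,"big_lid_edge":.0605,"big_lid_hinge":.0605}.items():
    print(t,[(round(d["conf"],2),f(d["point"],z)) for d in r.landmark_of(p,t)[:2]])
E
```

```text
(238, 223) [ 0.4909 -0.2236]
(409, 231) [ 0.5388 -0.0842]
(246, 301) [ 0.5889 -0.2577]
(397, 308) [ 0.6417 -0.1095]
(304, 170) [ 0.4645 -0.157 ]
(351, 171) [ 0.4756 -0.1207]
[320. 291.]
big_tab_pad [(0.91, array([ 0.4801, -0.1452]))]
big_lid_edge [(0.61, array([ 0.5123, -0.1525]))]
big_lid_hinge [(0.69, array([ 0.6202, -0.1892]))]
```

Emit:
apply_moves(rows=[[0.02,0.006,0.18,0.017,0,0.036],[0.04,0.012,0.37,0.017,0,0.036],[0.059,0.018,0.552,0.017,0,0.036],[0.059,0.018,0.552,0.017,0,0.036]])

```text
clock: 4.65
tcp_pos: [0.4735, -0.1515, 0.0879]
orientation: [0.449, 2.684, -0.147]
contact_force: [0.6, -0.2, -0.3]
grip_width: -0.0
gripper_force: 0.0
```

```bash
python3 - <<'E'
from h import *
o=r.get_obs(); M=R.from_rotvec(o["orientation"]).as_matrix(); print(np.round(o["tcp_pos"],4),np.round(o["joints"],2),np.round(M,3),np.round(o["contact_force"],1))
u=np.array([np.cos(.335),-np.sin(.335),0])
print("down 1mm",M.T@[0,0,-.001]/.25,"fwd 1mm",M.T@u*.001/.25)
p=r.grab_frame("side"); save(p,"s2"); cv2.imwrite("pics/s2c.png",cv2.resize(cv2.cvtColor(p["pixels"][140:300,280:480],cv2.COLOR_RGB2BGR),None,fx=4,fy=3.75))
E
```

```text
[ 0.4735 -0.1515  0.0879] [0.07 0.2  0.02 2.42 0.85 0.17 0.51] [[-0.863  0.332  0.381]
 [ 0.289  0.942 -0.168]
 [-0.415 -0.035 -0.909]] [ 0.6 -0.2 -0.3]
down 1mm [0.00165953 0.00014088 0.00363677] fwd 1mm [-3.63924119e-03  1.63631822e-05  1.66001680e-03]
```

View pics/s2c.png

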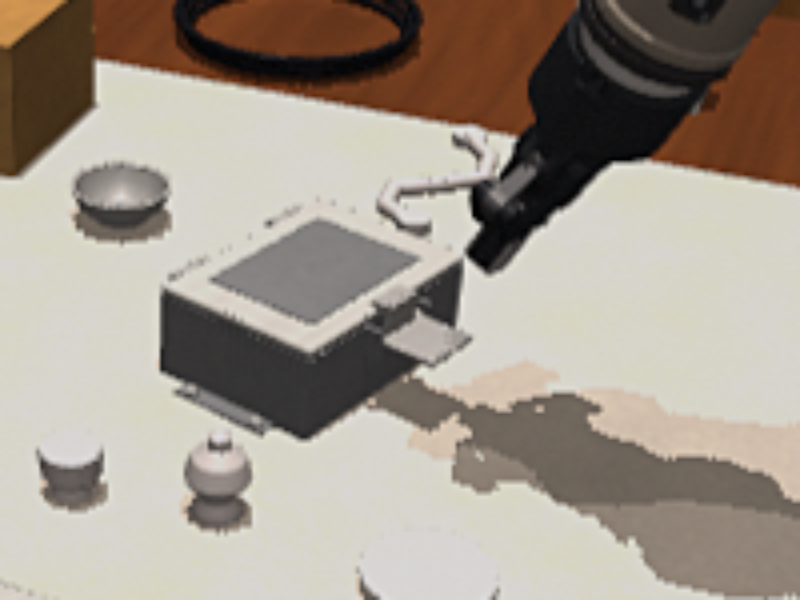

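Emit:
apply_moves(rows=[[0,0,0,0,0.1,0],[0,0,0,0,0.167,0],[0,0,0,0,0.167,0]])

```text
clock: 5.08
tcp_pos: [0.4763, -0.1518, 0.0907]
orientation: [0.501, 2.937, -0.087]
contact_force: [-0.5, -0.5, 0.5]
grip_width: -0.0002
gripper_force: 0.0
```

```bash
cat >> h.py <<'E'
U=np.array([np.cos(.335),-np.sin(.335),0]); F=np.array([.513,-.1525,0]); V=np.array([-U[1],U[0],0])
def st():
    o=r.get_obs(); M=R.from_rotvec(o["orientation"]).as_matrix(); p=o["tcp_pos"]
    print("case u,v,z mm",np.round(1000*np.array([(p-F)@U,(p-F)@V,p[2]]),1),"q",np.round(o["joints"],2),"f",np.round(o["contact_force"],1))
    print("tilt",np.degrees(np.arctan2(M[:,2]@U,-M[2,2])).round(1),"yaw err",np.degrees(M[:,1]@-U).round(1), "toolz.v",(M[:,2]@V).round(3))
    return o,M
def go(M,d): print("shift",np.round(M.T@(d[0]*U+d[1]*V+[0,0,d[2]])/250,3))
E
python3 - <<'E'
from h import *
o,M=st(); p=o["tcp_pos"]; e=(p-F)*1000; go(M,(-29-e@U,-e@V,70-e[2])); go(M,(0,0,-1)); go(M,(1,0,0))
E
```

```text
case u,v,z mm [-34.9 -11.4  90.7] q [ 0.4   0.29 -0.29  2.19  0.29  0.54  1.11] f [-0.5 -0.5  0.5]
tilt 9.6 yaw err -0.3 toolz.v -0.031
shift [-0.009  0.048  0.084]
shift [0.001 0.    0.004]
shift [-0.004  0.     0.001]
```

Emit:
apply_moves(rows=[[-0.009,0.048,0.084,0,0,0],[-0.009,0.048,0.084,0,0,0],[-0.009,0.048,0.084,0,0,0]])

```text
clock: 5.45
tcp_pos: [0.4824, -0.1429, 0.0691]
orientation: [0.498, 2.939, -0.093]
contact_force: [0.6, 0.1, -0.1]
grip_width: 0.0004
gripper_force: 0.0
```

```bash
python3 - <<'E'
from h import *
o,M=st(); p=o["tcp_pos"]; e=(p-F)*1000; go(M,(-29-e@U,-e@V,56-e[2])); go(M,(0,0,-10))
p=r.grab_frame("side"); cv2.imwrite("pics/s3c.png",cv2.resize(cv2.cvtColor(p["pixels"][170:270,310:450],cv2.COLOR_RGB2BGR),None,fx=5,fy=5))
E
```

```text
case u,v,z mm [-32.   -1.   69.1] q [ 0.35  0.33 -0.27  2.2   0.34  0.5   1.04] f [ 0.6  0.1 -0.1]
tilt 9.6 yaw err -0.2 toolz.v -0.035
shift [-0.003  0.006  0.053]
shift [0.007 0.001 0.039]
```

View pics/s3c.png

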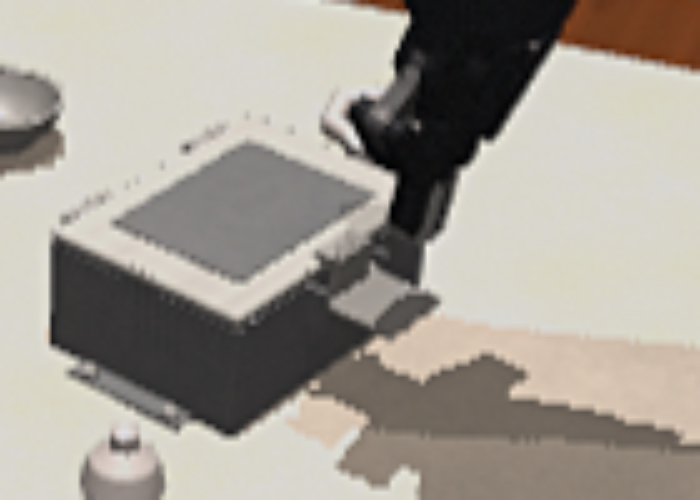

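Emit:
apply_moves(rows=[[0.0,0.005,0.03,0,0,0],[0.006,0.007,0.06,0,0,0],[0.012,0.007,0.08,0,0,0],[0.014,0.007,0.09,0,0,0]])

```text
clock: 6.0
tcp_pos: [0.4829, -0.1422, 0.0453]
orientation: [0.499, 2.939, -0.094]
contact_force: [0.3, -0.2, -0.1]
grip_width: -0.0003
gripper_force: 0.0
```

```bash
python3 - <<'E'
from h import *
o,M=st(); go(M,(0,0,-10))
p=r.grab_frame("side"); cv2.imwrite("pics/s4c.png",cv2.resize(cv2.cvtColor(p["pixels"][120:270,300:460],cv2.COLOR_RGB2BGR),None,fx=4,fy=4))
E
```

```text
case u,v,z mm [-31.8  -0.2  45.3] q [ 0.32  0.37 -0.25  2.21  0.38  0.44  1.  ] f [ 0.3 -0.2 -0.1]
tilt 9.6 yaw err -0.2 toolz.v -0.035
shift [0.007 0.001 0.039]
```

View pics/s4c.png

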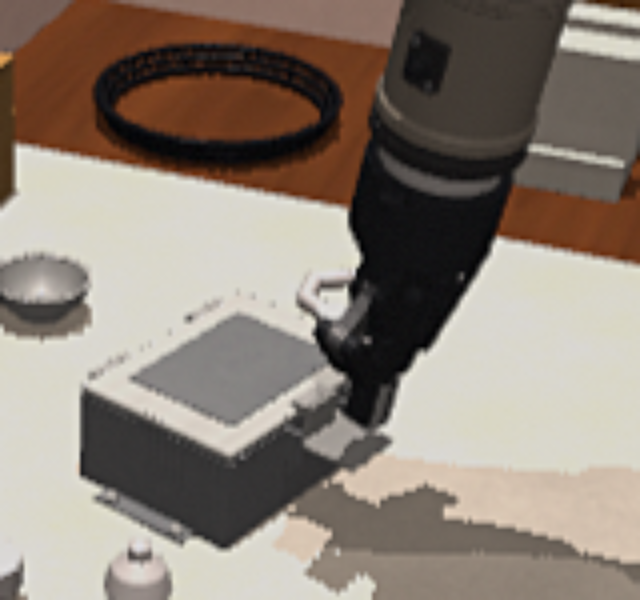

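```bash
python3 - <<'E'
from h import *
p=r.grab_frame("side"); o=r.get_obs(); f=lambda X:np.round((proj(p,X)-[300,120])*4)
print("tcp",f(o["tcp_pos"]),o["tcp_pos"])
for a,b,z in [(-45,20,52),(-45,-20,52),(-10,20,52),(-10,-20,52),(0,75,66.5),(0,-75,66.5),(110,75,66.5)]: print(a,b,f(F+a*.001*U+b*.001*V+[0,0,z*.001]))
for t in("big_tab_pad","big_lid_edge"): print([(round(d["conf"],2),(np.array(d["point"])-[300,120])*4) for d in r.landmark_of(p,t)[:2]])
w=r.grab_frame("wrist"); save(w,"w5"); print("w tcp",proj(w,o["tcp_pos"])); 
for t,z in (("big_tab_pad",.052),("big_lid_edge",.0605)): print([(round(d["conf"],2),d["point"],on_plane(w,d["point"],z)) for d in r.landmark_of(w,t)[:2]])
E
```

```text
tcp [351. 453.] [ 0.48304841 -0.14220914  0.04550937]
-45 20 [351. 468.]
-45 -20 [391. 438.]
-10 20 [300. 443.]
-10 -20 [341. 415.]
0 75 [227. 455.]
0 -75 [384. 352.]
110 75 [ 78. 382.]
[(0.76, array([363.6, 431.6]))]
[(0.92, array([307.2, 409.2]))]
w tcp [320.74077654 290.8630905 ]
[(0.73, [319.6, 295.2], array([ 0.48111114, -0.1418095 ,  0.052     ]))]
[]
```

View pics/w5.png

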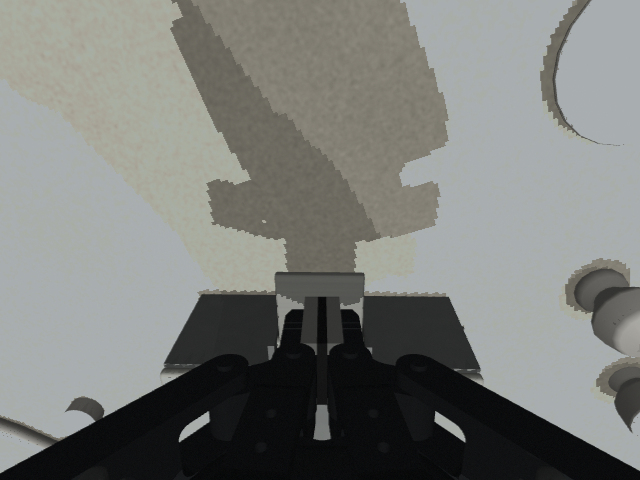

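Wrist view: the fingers (320,300) are centred over the tab, whose front edge is at row 272, but they aren't touching it yet. I'll go lower in small steps.

Emit:
apply_moves(rows=[[0.002,0,0.012,0,0,0],[0.003,0,0.018,0,0,0]])

```text
clock: 6.6
tcp_pos: [0.4832, -0.1424, 0.0412]
orientation: [0.499, 2.939, -0.094]
contact_force: [0.5, 0.1, 0.7]
grip_width: 0.0003
gripper_force: 0.0
```

Emit:
apply_moves(rows=[[0.002,0,0.012,0,0,0],[0.003,0,0.018,0,0,0]])

```text
clock: 6.85
tcp_pos: [0.4831, -0.1425, 0.0365]
orientation: [0.499, 2.939, -0.094]
contact_force: [0.4, 0.4, -0.2]
grip_width: 0.0001
gripper_force: 0.0
```

```bash
python3 - <<'E'
from h import *
st()
a=r.grab_frame("side"); w=r.grab_frame("wrist")
A=cv2.resize(a["pixels"][180:260,350:430],(480,480)); B=cv2.resize(w["pixels"][240:400,220:420],(320,256))
im=np.zeros((480,800,3),np.uint8); im[:,:480]=A; im[:256,480:]=B; save({"pixels":im},"c6")
E
```

```text
case u,v,z mm [-31.5  -0.4  36.5] q [ 0.31  0.39 -0.23  2.21  0.4   0.42  0.98] f [ 0.4  0.4 -0.2]
tilt 9.6 yaw err -0.2 toolz.v -0.035
```

View pics/c6.png

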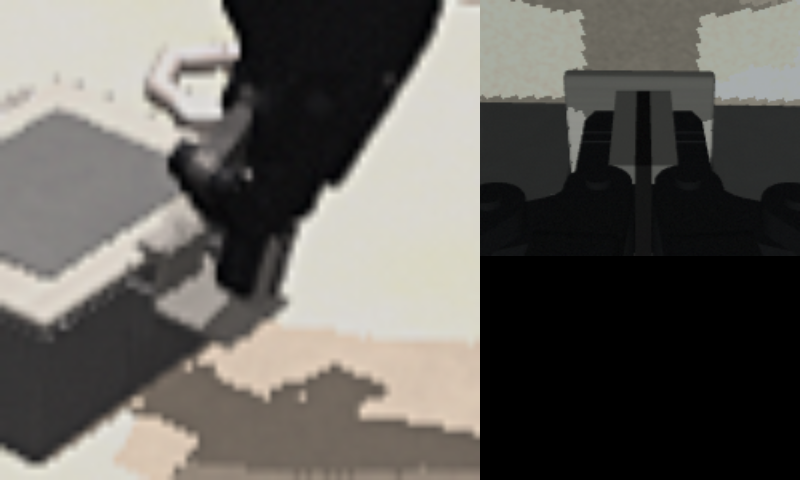

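Emit:
apply_moves(rows=[[0.002,0,0.01,0,0,0],[0.003,0,0.016,0,0,0]])

```text
clock: 7.2
tcp_pos: [0.4831, -0.1427, 0.0326]
orientation: [0.499, 2.939, -0.094]
contact_force: [-0.1, -0.1, -0.0]
grip_width: 0.0
gripper_force: 0.0
```

Emit:
apply_moves(rows=[[0.002,0,0.01,0,0,0],[0.003,0,0.016,0,0,0]])

```text
clock: 7.45
tcp_pos: [0.483, -0.1427, 0.0285]
orientation: [0.499, 2.939, -0.094]
contact_force: [-0.3, -0.0, 0.6]
grip_width: -0.0
gripper_force: 0.0
```

```bash
python3 - <<'E'
from h import *
st()
a=r.grab_frame("side"); w=r.grab_frame("wrist")
for p,n in((a,"side"),(w,"wrist")):
  for t in("big_tab_pad","big_lid_edge"): print(n,t,[(round(d["conf"],2),d["point"]) for d in r.landmark_of(p,t)[:2]])
  m=r.outline_of(p,"big_lid"); print([(round(d["conf"],2),d["rect"]) for d in m[:2]])
A=cv2.resize(a["pixels"][180:260,350:430],(480,480)); B=cv2.resize(w["pixels"][240:400,220:420],(320,256))
im=np.zeros((480,800,3),np.uint8); im[:,:480]=A; im[:256,480:]=B; save({"pixels":im},"c7")
E
```

```text
case u,v,z mm [-31.5  -0.6  28.5] q [ 0.3   0.4  -0.22  2.22  0.41  0.4   0.97] f [-0.3 -0.   0.6]
tilt 9.6 yaw err -0.2 toolz.v -0.035
side big_tab_pad []
side big_lid_edge [(0.8, [378.4, 223.5]), (0.19, [339.6, 205.7])]
[(0.87, [321.9, 193.4, 63.1, 37.2])]
wrist big_tab_pad []
wrist big_lid_edge []
[(0.78, [181.1, 411.0, 287.0, 33.4])]
```

View pics/c7.png

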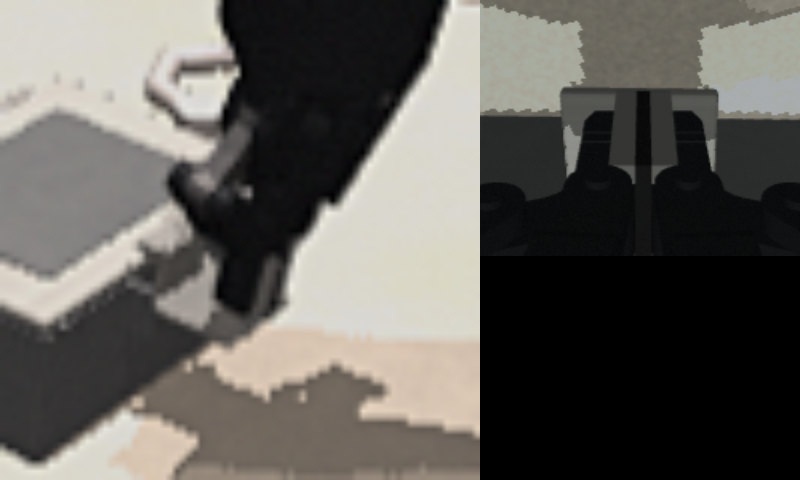

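Emit:
apply_moves(rows=[[-0.006,0,-0.031,0,0,0],[-0.033,0,-0.026,0,0,0],[-0.033,0,-0.026,0,0,0]])

```text
clock: 8.22
tcp_pos: [0.4908, -0.1451, 0.0368]
orientation: [0.499, 2.937, -0.093]
contact_force: [0.1, -0.0, 0.5]
grip_width: 0.0
gripper_force: 0.0
```

Emit:
apply_moves(rows=[[0.003,0,0.016,0,0,0],[0.006,0,0.031,0,0,0],[0.006,0,0.031,0,0,0]])

```text
clock: 8.6
tcp_pos: [0.4891, -0.145, 0.028]
orientation: [0.499, 2.939, -0.094]
contact_force: [0.4, 0.4, 0.0]
grip_width: 0.0004
gripper_force: 0.1
```

Emit:
apply_moves(rows=[[0.002,0,0.008,0,0,0],[0.003,0,0.016,0,0,0]])

```text
clock: 8.85
tcp_pos: [0.4893, -0.1451, 0.0244]
orientation: [0.499, 2.939, -0.093]
contact_force: [-1.0, -0.0, 1.2]
grip_width: -0.0007
gripper_force: 1.0
```

Emit:
apply_moves(rows=[[0.002,0,0.008,0,0,0],[0.003,0,0.016,0,0,0]])

```text
clock: 9.1
tcp_pos: [0.4896, -0.1452, 0.0205]
orientation: [0.499, 2.938, -0.093]
contact_force: [-0.4, 1.0, 5.7]
grip_width: -0.0004
gripper_force: 3.0
```

Emit:
apply_moves(rows=[[0.002,0,0.008,0,0,0],[0.003,0,0.016,0,0,0]])

```text
clock: 9.35
tcp_pos: [0.4903, -0.1454, 0.0177]
orientation: [0.498, 2.936, -0.094]
contact_force: [-11.8, 4.7, 38.4]
grip_width: -0.0006
gripper_force: 19.8
```

```bash
python3 - <<'E'
from h import *
st()
for n in("side","top"):
  p=r.grab_frame(n)
  for t in("big_tab_pad","big_lid_edge"): print(n,t,[(round(d["conf"],2),d["point"]) for d in r.landmark_of(p,t)[:2]])
  print([(round(d["conf"],2),d["rect"]) for d in r.outline_of(p,"big_lid")[:2]])
E
```

```text
case u,v,z mm [-23.8  -0.8  17.7] q [ 0.29  0.43 -0.2   2.21  0.43  0.38  0.95] f [-11.8   4.7  38.4]
tilt 9.8 yaw err -0.2 toolz.v -0.035
side big_tab_pad [(0.54, [390.1, 232.2])]
side big_lid_edge [(0.72, [375.4, 204.6]), (0.37, [335.7, 279.0])]
[(0.85, [321.2, 187.8, 65.5, 25.7])]
top big_tab_pad [(0.56, [326.9, 311.8]), (0.5, [523.4, 259.2])]
top big_lid_edge [(0.6, [417.4, 259.5])]
[(0.62, [380.1, 216.2, 73.8, 56.9]), (0.4, [213.3, 223.9, 48.3, 35.6])]
```

The lid has been released. The stop force reached 38 N, so I'm withdrawing.

Emit:
apply_moves(rows=[[-0.01,-0.002,-0.06,0,0,0],[0.02,-0.003,-0.12,0,0,0],[0.1,-0.003,-0.14,0,0,0],[0.2,-0.003,-0.25,0,0,0],[0.2,-0.003,-0.25,0,0,0]])

```text
clock: 10.38
tcp_pos: [0.4313, -0.1243, 0.0705]
orientation: [0.499, 2.938, -0.095]
contact_force: [1.2, 0.1, 0.2]
grip_width: 0.0
gripper_force: 0.0
```

```bash
python3 - <<'E'
from h import *
from scipy.optimize import minimize_scalar
o,M=st(); H=F+.11*U
for n in("side","top","wrist"):
  p=r.grab_frame(n)
  for d in r.landmark_of(p,"big_lid_edge")[:2]:
    f=lambda th:np.linalg.norm(proj(p,H+[0,0,.0605]-.11*np.cos(th)*U+[0,0,.11*np.sin(th)])-d["point"])
    s=minimize_scalar(f,bounds=(0,1.75),method="bounded"); print(n,round(d["conf"],2),d["point"],"th",s.x.round(3),"err",round(s.fun,1))
  save(p,"o_"+n)
  if n=="wrist": print("tcp px",proj(p,o["tcp_pos"]))
A=cv2.imread("pics/o_side.png")[110:270,270:470]; B=cv2.imread("pics/o_wrist.png")
im=np.zeros((500,800,3),np.uint8); im[:400,:400]=cv2.resize(A,(400,400))[:,:400]; im[:300,400:]=cv2.resize(B,(400,300)); cv2.imwrite("pics/o.png",im)
E
```

```text
case u,v,z mm [-86.4  -0.3  70.5] q [ 0.34  0.25 -0.29  2.31  0.34  0.46  1.  ] f [1.2 0.1 0.2]
tilt 9.6 yaw err -0.2 toolz.v -0.036
side 0.91 [365.7, 181.0] th 0.933 err 1.7
top 0.88 [423.6, 245.7] th 1.061 err 2.9
tcp px [319.80004723 288.92270171]
```

```bash
python3 - <<'E'
from h import *
o,M=st(); e=(o["tcp_pos"]-F)*1000; go(M,(-40-e@U,-e@V,100-e[2])); go(M,(-5-e@U,-e@V,100-e[2]))
E
```

```text
case u,v,z mm [-84.2   0.3  69.3] q [ 0.34  0.26 -0.28  2.31  0.34  0.46  1.  ] f [-1.9 -0.5 -0. ]
tilt 9.6 yaw err -0.3 toolz.v -0.035
shift [-0.195 -0.004 -0.092]
shift [-0.333 -0.004 -0.068]
```

View pics/o.png

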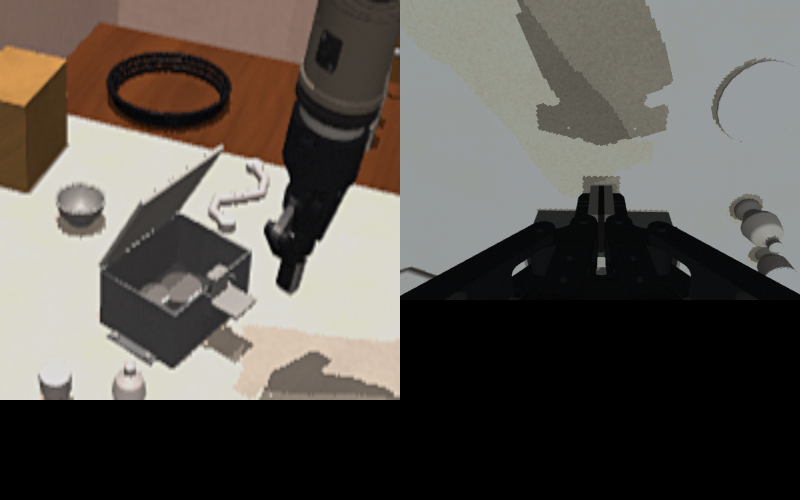

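The side picture shows the lid standing at about 1 rad, with its tip at (220,150), and the two parts in view inside the case. Next I tilt the tool and come in under the lid.

Emit:
apply_moves(rows=[[-0.1,-0.004,-0.092,0,-0.11,0],[-0.195,-0.004,-0.092,0,-0.222,0],[-0.195,-0.004,-0.092,0,-0.222,0],[-0.333,-0.004,-0.068,0,-0.222,0],[-0.333,-0.004,-0.068,0,-0.222,0]])

```text
clock: 11.3
tcp_pos: [0.5095, -0.1511, 0.1001]
orientation: [0.433, 2.597, -0.161]
contact_force: [0.2, 0.5, 0.7]
grip_width: -0.0001
gripper_force: 0.0
```

```bash
python3 - <<'E'
from h import *
from scipy.optimize import minimize_scalar
o,M=st(); e=(o["tcp_pos"]-F)*1000
for t in((35,100),(47,98),(68,111.5),(87,120.5),(108,124.5),(129,123.5)): print(t,end=" "); go(M,(t[0]-e@U,-e@V,t[1]-e[2]))
H=F+.11*U
for n in("side","top"):
  p=r.grab_frame(n)
  for d in r.landmark_of(p,"big_lid_edge")[:2]:
    f=lambda th:np.linalg.norm(proj(p,H+[0,0,.0605]-.11*np.cos(th)*U+[0,0,.11*np.sin(th)])-d["point"])
    s=minimize_scalar(f,bounds=(0,1.75),method="bounded"); print(n,round(d["conf"],2),d["point"],"th",s.x.round(3),"err",round(s.fun,1))
E
```

```text
case u,v,z mm [-3.800e+00  1.000e-01  1.001e+02] q [ 0.46  0.25 -0.44  2.38  1.43  0.27 -0.05] f [0.2 0.5 0.7]
tilt 29.7 yaw err -0.3 toolz.v -0.031
(35, 100) shift [-0.135  0.     0.077]
(47, 98) shift [-0.172  0.001  0.108]
(68, 111.5) shift [-0.272 -0.001  0.102]
(87, 120.5) shift [-0.356 -0.002  0.109]
(108, 124.5) shift [-0.437 -0.002  0.136]
(129, 123.5) shift [-0.508 -0.001  0.181]
side 0.85 [362.3, 179.4] th 1.001 err 0.1
side 0.15 [277.2, 343.0] th 0.0 err 156.4
top 0.8 [424.1, 242.9] th 1.114 err 2.4
```

Emit:
apply_moves(rows=[[-0.135,0,0.077,0,0,0],[-0.172,0,0.108,0,0,0],[-0.172,0,0.108,0,0,0]])

```text
clock: 11.88
tcp_pos: [0.5557, -0.1677, 0.0976]
orientation: [0.433, 2.598, -0.162]
contact_force: [-1.2, 1.7, -0.5]
grip_width: -0.0003
gripper_force: 0.0
```

Emit:
apply_moves(rows=[[-0.05,0,-0.003,0,0,0],[-0.1,0,-0.006,0,0,0],[-0.14,0,-0.003,0,0,0],[-0.184,0,0.0,0,0,0],[-0.184,0,0.0,0,0,0]])

```text
clock: 12.5
tcp_pos: [0.5932, -0.1801, 0.1208]
orientation: [0.433, 2.598, -0.163]
contact_force: [-0.6, -0.7, -1.0]
grip_width: -0.0001
gripper_force: 0.0
```

```bash
cat >> h.py <<'E'
def lid():
  from scipy.optimize import minimize_scalar
  H=F+.11*U
  for n in("side","top"):
    p=r.grab_frame(n)
    for d in r.landmark_of(p,"big_lid_edge")[:1]:
      f=lambda th:np.linalg.norm(proj(p,H+[0,0,.0605]-.11*np.cos(th)*U+[0,0,.11*np.sin(th)])-d["point"])
      s=minimize_scalar(f,bounds=(0,2),method="bounded"); print(n,round(d["conf"],2),d["point"],"th",s.x.round(3),"err",round(s.fun,1))
E
python3 - <<'E'
from h import *
o,M=st(); lid(); e=(o["tcp_pos"]-F)*1000
for t in((98,122.5),(108,124.5),(118,124),(129,123.5)): print(t,end=" "); go(M,(t[0]-e@U,-e@V,t[1]-e[2]))
E
```

```text
case u,v,z mm [ 84.8   0.3 120.8] q [ 0.53  0.34 -0.48  2.17  1.1   0.33  0.36] f [-0.6 -0.7 -1. ]
tilt 29.6 yaw err -0.3 toolz.v -0.032
side 0.91 [355.9, 175.3] th 1.159 err 1.8
top 0.95 [428.0, 234.7] th 1.28 err 3.3
(98, 122.5) shift [-0.049 -0.001  0.02 ]
(108, 124.5) shift [-0.088 -0.001  0.033]
(118, 124) shift [-0.122 -0.001  0.055]
(129, 123.5) shift [-0.159 -0.001  0.078]
```

Lid at about 1.2 rad and moving along as planned, with low force.

Emit:
apply_moves(rows=[[-0.025,0,0.01,0,0,0],[-0.049,0,0.02,0,0,0],[-0.088,0,0.033,0,0,0],[-0.122,0,0.055,0,0,0],[-0.122,0,0.055,0,0,0]])

```text
clock: 13.32
tcp_pos: [0.6262, -0.1917, 0.1239]
orientation: [0.434, 2.597, -0.162]
contact_force: [-0.0, 0.5, -0.7]
grip_width: -0.0001
gripper_force: 0.0
```

```bash
python3 - <<'E'
from h import *
o,M=st(); lid(); go(M,(4,0,0))
E
```

```text
case u,v,z mm [119.8   0.2 123.9] q [ 0.55  0.38 -0.5   2.1   1.04  0.36  0.44] f [-0.   0.5 -0.7]
tilt 29.6 yaw err -0.3 toolz.v -0.032
side 0.68 [341.1, 164.1] th 1.599 err 0.3
top 0.79 [433.9, 213.7] th 1.683 err 2.1
shift [-0.014  0.     0.008]
```

Emit:
apply_moves(rows=[[-0.01,0,0.006,0,0,0],[-0.02,0,0.012,0,0,0]])

```text
clock: 13.78
tcp_pos: [0.6307, -0.1933, 0.1237]
orientation: [0.433, 2.598, -0.163]
contact_force: [-0.6, 0.5, 0.7]
grip_width: -0.0002
gripper_force: 0.2
```

Emit:
apply_moves(rows=[[-0.007,0,0.004,0,0,0],[-0.014,0,0.008,0,0,0]])

```text
clock: 14.02
tcp_pos: [0.6345, -0.1946, 0.1237]
orientation: [0.433, 2.598, -0.163]
contact_force: [-0.2, 0.1, 0.4]
grip_width: -0.0001
gripper_force: 0.2
```

Emit:
apply_moves(rows=[[-0.007,0,0.004,0,0,0],[-0.01,0,0.006,0,0,0]])

```text
clock: 14.28
tcp_pos: [0.6373, -0.1956, 0.1236]
orientation: [0.433, 2.598, -0.163]
contact_force: [-1.0, 0.5, 0.0]
grip_width: -0.0002
gripper_force: 0.2
```

Emit:
apply_moves(rows=[[-0.005,0,0.003,0,0,0],[-0.01,0,0.006,0,0,0]])

```text
clock: 14.52
tcp_pos: [0.6392, -0.1963, 0.1233]
orientation: [0.433, 2.599, -0.163]
contact_force: [-11.4, 3.0, 9.6]
grip_width: 0.0001
gripper_force: 6.9
```

```bash
python3 - <<'E'
from h import *
o,M=st(); lid()
E
```

```text
case u,v,z mm [1.336e+02 1.000e-01 1.233e+02] q [ 0.55  0.4  -0.5   2.06  1.03  0.38  0.46] f [-11.4   3.    9.6]
tilt 29.5 yaw err -0.3 toolz.v -0.033
side 0.73 [337.9, 165.2] th 1.672 err 2.3
top 0.74 [436.4, 204.8] th 1.872 err 1.9
```

Emit:
apply_moves(rows=[[0.07,0,-0.04,0,0,0],[0.21,0,-0.12,0,0,0],[0.33,0,-0.25,0,0,0],[0.36,0,-0.55,0,0,0],[0.36,0,-0.55,0,0,0]])

```text
clock: 15.35
tcp_pos: [0.5025, -0.1449, 0.2]
orientation: [0.432, 2.597, -0.163]
contact_force: [0.6, -0.5, 0.5]
grip_width: 0.0003
gripper_force: 0.0
```

```bash
python3 - <<'E'
from h import *
o,M=st(); lid()
Z={"small_lid_edge":.0605,"finial":0,"candle_cup":0,"drip_dish":0}
p=r.grab_frame("side")
for t,z in Z.items(): print(t,[(round(d["conf"],2),np.round(d["point"]),np.round(on_plane(p,d["point"],z),3)) for d in r.landmark_of(p,t)[:1]])
E
```

```text
case u,v,z mm [-12.4   3.8 200. ] q [ 0.72  0.04 -0.68  2.29  0.55  0.38  0.83] f [ 0.6 -0.5  0.5]
tilt 29.7 yaw err -0.2 toolz.v -0.032
top 0.57 [434.4, 206.2] th 1.831 err 0.4
small_lid_edge [(0.83, array([294., 323.]), array([0.549, 0.215, 0.06 ]))]
finial [(0.83, array([337., 276.]), array([ 0.552, -0.004,  0.   ]))]
candle_cup [(0.66, array([297., 268.]), array([0.644, 0.006, 0.   ]))]
drip_dish [(0.96, array([388., 295.]), array([0.434, 0.011, 0.   ]))]
```

```bash
python3 -c "
from h import *
lid(); print(np.abs(r.get_obs()['qvel']).max()); print(r.hand_in())"
```

```text
side 0.61 [336.3, 165.0] th 1.718 err 2.5
top 0.71 [435.3, 207.9] th 1.802 err 1.8
0.007051286271101334
the job is handed in; nothing more can be done
None
```

The big case's tab was pressed and its lid is pushed back to the stop and standing open, the arm is clear, and the job is handed in; pressing the tab against its stop peaked at about 40 N at the wrist, right around the 40 N contact limit.

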